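Put the pastry cutters back on their storage pads

ROBOT

A 6-joint arm with a two-finger parallel gripper is mounted at the origin on the work surface. World frame = base frame: x ahead of the robot, y to its left, z up, the work surface at z = 0. Lengths are in m, angles in rad, forces in N, time in s.
With the tool pointing down it reaches from about 0.3 to 0.95 m from the base axis. Payload 3.1 kg.
Tool frame: the origin (TCP) lies midway between the tips of the shut fingers; the grasp point (between the pads) lies 19 mm behind it; z points along the fingers, y is the line along which they close (so a half turn about z gives the same grasp; the last joint's range is limited). The gripper opens to 85 mm and grips with 20 to 120 N. Pads are 22 mm wide; open, the fingers measure 114 mm over their backs; the gripper's body (76 mm by 85 mm) begins 54 mm behind the grasp point. The pads swing forward as they close: fully open they stand 13 mm farther back than shut.
Start: joints at [1.15, 0.308, 1.634, -0, 1.2, -0.07], TCP at [0.215, 0.587, 0.231] pointing down, gripper open.
Joint ranges: [-3.06, 3.06], [-0.79, 1.96], [0.05, 2.63], [-1.19, 4.34], [0.05, 2.64], [-2.94, 2.94]. Speed limits (rad/s): [2.79, 2.79, 3.14, 3.14, 3.14, 3.14].

INTERFACE

Orientations are given as a rotation vector (axis times angle).
In Python, from bench import env, optics, close_job, finder gives the robot as it stands.
- The arm moves only by the tool servo_tool, never from a script. Its argument "increments" is text: rows parted by semicolons, each of 4 numbers parted by spaces: the shift along the tool's x, y, z in mm, then the turn about the tool's z in rad. In form: tx ty tz roll; .... A call has 1 to 10 rows; each row is the pose to reach, as a shift and turn from the pose commanded when the call began, along the tool's axes at that moment; what a row does not reach only later rows make up. A row lasts 1/8 s, in which the tool goes at most 62.5 mm and 10.7 degrees, less where a joint would pass 70% of its speed; a pose out of reach is approached as far as the arm can. A call with a gripper value outside its range is refused whole. "fingers" is the gripper command: -1 is shut, 1 is fully open, values between are in proportion, set as the call begins (left out, the last holds). The fingers move at their own pace and stop on an object; "force" is the grip in N (left out, the last holds). Time passes only in rows, so rows that repeat a pose let the fingers close. It gives the time, the measured TCP pose, the force, the opening and the grip force at its end, in the units of the state.
- env.get_obs(): the state, without advancing time (a new reading comes with each control period).
- optics.camera(name): name is "scene" or "top" or "wrist"; returns a dict with "pixels" (400x640x3 uint8, red, green, blue), "camera_matrix" (3x3 intrinsics, pixels), "dist_coeffs" ([k1, k2, p1, p2, k3] as OpenCV has them; the pictures are not rectified), "origin" and "orientation" of the camera in the world. Camera axes: x right, y down, z forward; pixel columns grow to the right and rows downward; lengths in m; the calibration is good to about 2 mm. A picture is of the moment at which its call begins. There is no depth.
- close_job(): hands the job in; it is judged then, once.
Trained networks look in the newest picture that a camera, given by its name, has taken for a name from the list of things; names that differ only in an ending like _2 or _b are one class to them, and where a whole thing is asked for, a point or a joint stands for the part that bears it (a point fixed in the world has none). Each returns a list of dicts, best first, with "conf" (0 to 1); they miss things now and then, are a little off and sometimes report something else, mostly with a low value. They report only what shows in the picture. A call takes as long as a camera call. They do not tell look-alikes from the thing itself.
- finder.find_in(camera, label): "extent" ([left, top, right, bottom] as shares, 0 to 1, of the picture: columns of its width, rows of its height, round what is visible of it).
The state is a dict: "t": time; "qpos": joint angles; "qd": joint speeds; "effort": joint torques, N m; "position": TCP position; "tool_rot": TCP orientation; "wrist_force": force on the tool from outside, world axes, zero at the start; "torque": the same for the moment, N m; "width": finger opening in m; "grip_force": force on a finger pad.
Only numpy, scipy, OpenCV 4.12 (cv2) and the standard library are available. Lean on these libraries where they do the work, as an engineer would, in place of code of your own. Each camera call takes 0.05 s, during which the arm holds its last target. There are 200 camera calls.

TASK

The pastry class is over: put each of the four pastry cutters (round, square, long, flower) away on the white pad that shows its silhouette, standing flat and centred within the silhouette and turned to match it. Set each cutter down rather than dropping it, and leave the rolling pin and the sugar jar where they are.

Things in the scene. Friction and masses are not known exactly. Their poses are not given: they have to be found in the camera images.
- cutter_round: round pastry cutter, 80-170 g: disc, 56 mm diameter, 24 mm high, steel sides, closed red top. Upright pale wooden grip bar on the middle of the top, 40 mm along x, 22 mm along y, 24 to 72 mm above the underside: grasp it across the 22 mm. Origin: centre of underside; z up. Any turn about vertical matches the pad.
- cutter_square: square pastry cutter, 80-170 g: square, 50 x 50 mm, 24 mm high, steel sides, closed blue top. Upright pale wooden grip bar on the middle of the top, 40 mm along x, 22 mm along y, 24 to 72 mm above the underside: grasp it across the 22 mm. Origin: centre of underside; z up. Quarter turns look the same and all match.
- cutter_long: long pastry cutter, 80-170 g: stadium with round ends, 72 mm along x, 40 mm along y, 24 mm high, steel sides, closed green top. Upright pale wooden grip bar on the middle of the top, 40 mm along x, 22 mm along y, 24 to 72 mm above the underside: grasp it across the 22 mm. Origin: centre of underside; z up. A half turn looks the same and also matches.
- cutter_flower: flower pastry cutter, 80-170 g: four petals of 15 mm radius centred at x, y = +-16.5 mm, 63 x 63 mm overall, 24 mm high, steel sides, closed yellow top. Upright pale wooden grip bar on the middle of the top, 40 mm along x, 22 mm along y, 24 to 72 mm above the underside: grasp it across the 22 mm. Origin: centre of underside; z up. Quarter turns look the same and all match.
- pad_round: fixed white storage pad, 100 x 100 mm, 4 mm thick, printed with a red silhouette of the round cutter, 10 mm larger than the cutter on every side, centred. Origin: centre of the underside, on the table top; its upper face is 4 mm above it; z up, x and y along the pad's edges. Cutter and silhouette match when their x axes are parallel.
- pad_square: fixed white storage pad, 100 x 100 mm, 4 mm thick, printed with a blue silhouette of the square cutter, 10 mm larger than the cutter on every side, centred. Origin: centre of the underside, on the table top; its upper face is 4 mm above it; z up, x and y along the pad's edges. Cutter and silhouette match when their x axes are parallel.
- pad_long: fixed white storage pad, 100 x 100 mm, 4 mm thick, printed with a green silhouette of the long cutter, 10 mm larger than the cutter on every side, centred. Origin: centre of the underside, on the table top; its upper face is 4 mm above it; z up, x and y along the pad's edges. Cutter and silhouette match when their x axes are parallel.
- pad_flower: fixed white storage pad, 100 x 100 mm, 4 mm thick, printed with a yellow silhouette of the flower cutter, 10 mm larger than the cutter on every side, centred. Origin: centre of the underside, on the table top; its upper face is 4 mm above it; z up, x and y along the pad's edges. Cutter and silhouette match when their x axes are parallel.
- rolling_pin: bystander: wooden rolling pin lying beyond the pads, roller 300 mm long and 48 mm in diameter, 460 mm with its thin handles, 500 g. Origin: under its middle, on the table; it lies along its y axis. Leave alone.
- sugar_jar: bystander: amber glass jar with a white cap, 68 mm diameter, 120 mm tall, 450 g, standing to the left of the pads. Origin: centre of the underside. Leave alone.
Things that resemble listed ones, but are neither listed nor needed, are in the scene too. What is shaped like the cutter_square but purple is not meant.

How it is judged:
By the outcome, as a careful person would: the job done as asked, in the order asked, and still so for the second after the job is handed in, with the robot touching nothing.
It also fails if it takes over 93 s, if anything falls off the work surface, if the arm or the gripper's body presses on something with over 40 N, if the wrist force passes 120 N, or if a joint passes its speed limit or range.

## Working session

There is one attempt and no reset: what is moved stays moved. The work goes in short steps, Python scripts to look and compute and a tool call to move; the robot and the scene stay as the last step left them, time stands still between calls to the robot, and variables do not carry over. Pictures are saved under pics/ and viewed, at most 14 in all, crops included, and the job is handed in when it is done.

Besides the shell and the picture viewer there is one more tool, called after "Emit:" as a command line: name --argument value ..., lists and objects as JSON in quotes. servo_tool: Moves the arm, as the interface text tells. Its arguments: {"type":"object","properties":{"increments":{"type":"string"},"fingers":{"type":"number"},"force":{"type":"number"}},"required":["increments"]}

```bash
mkdir -p pics; ls; python3 - <<'E'
from bench import env, optics, finder
import cv2
o=env.get_obs(); print({k:o[k] for k in('t','position','tool_rot','width')})
for c in('top','scene'):
    r=optics.camera(c); cv2.imwrite(f'pics/{c}0.png',r['pixels'][...,::-1])
    print(c,r['camera_matrix'],r['dist_coeffs'],r['origin'],r['orientation'])
    for n in ['cutter_round','cutter_square','cutter_long','cutter_flower','pad_round','pad_square','pad_long','pad_flower']:
        for d in finder.find_in(c,n)[:3]:
            e=d['extent']; print(n,round(d['conf'],2),[round(e[0]*640),round(e[1]*400),round(e[2]*640),round(e[3]*400)])
E
```

```text
pics
{'t': 0.0, 'position': array([0.21446989, 0.5861587 , 0.23002555]), 'tool_rot': array([-0.54817213, -3.09281717,  0.00356508]), 'width': 0.08538370875091388}
top [[411.85230772   0.         323.54666839]
 [  0.         411.85230772 200.85797423]
 [  0.           0.           1.        ]] [-0.05993272  0.          0.          0.          0.        ] [0.45677193 0.07950113 1.14095232] [-2.11792145  2.18120492 -0.09329532]
cutter_round 0.94 [396, 238, 414, 258]
cutter_square 0.92 [253, 242, 275, 262]
cutter_square 0.7 [247, 280, 272, 309]
cutter_square 0.63 [215, 252, 239, 276]
cutter_long 0.68 [469, 239, 490, 266]
cutter_flower 0.82 [325, 235, 351, 261]
pad_round 0.57 [306, 178, 348, 216]
pad_square 0.93 [374, 165, 412, 200]
pad_long 0.83 [236, 168, 277, 212]
pad_flower 0.85 [450, 172, 491, 212]
pad_flower 0.63 [374, 165, 412, 201]
scene [[483.62613841   0.         319.61439313]
 [  0.         483.62613841 200.23886825]
 [  0.           0.           1.        ]] [-0.1249081  0.         0.         0.         0.       ] [ 1.46751031 -0.34554365  0.88137766] [-1.96559944 -1.26175691  0.57401708]
cutter_round 0.62 [228, 184, 252, 213]
cutter_square 0.82 [339, 138, 359, 159]
cutter_square 0.74 [349, 152, 376, 184]
cutter_square 0.6 [378, 143, 394, 168]
cutter_long 0.89 [157, 200, 180, 228]
cutter_flower 0.73 [348, 154, 375, 183]
cutter_flower 0.66 [285, 171, 318, 202]
pad_round 0.83 [303, 203, 348, 240]
pad_square 0.91 [246, 229, 293, 266]
pad_long 0.73 [367, 188, 420, 223]
pad_flower 0.95 [158, 242, 208, 287]
```

```bash
python3 -c "
import cv2
a=cv2.imread('pics/top0.png')[130:330,180:520]
cv2.imwrite('pics/topc.png',cv2.resize(a,(800,470),interpolation=cv2.INTER_CUBIC))"
```

```text
(no output)
```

View pics/topc.png

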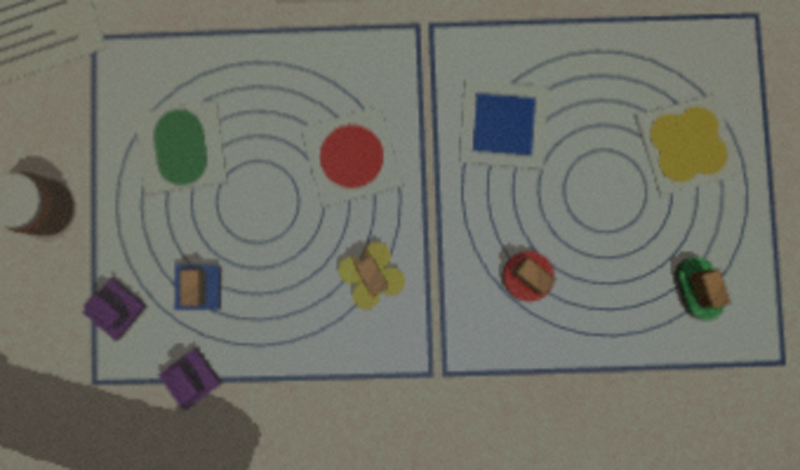

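View pics/scene0.png

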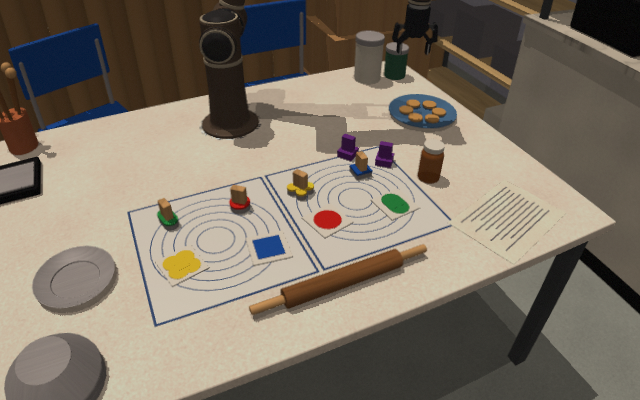

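The top crop shows all four cutters upright: blue square at (264,252), yellow flower at (338,248), red round at (405,247), green long at (480,252). The pads are at long (256,192), round (328,196), square (394,183) and flower (472,191). For cutter_square there are three candidates: blue (264,252), purple (259,294) and purple (227,264). Blue is the one meant, since the listed cutter has a blue top and the purple ones are excluded. This crop confirms it.

```bash
cat > h.py <<'E'
import numpy as np, cv2
from scipy.optimize import minimize
from scipy.spatial.transform import Rotation as R
from bench import env, optics, finder
def circ(x,y,r): a=np.linspace(0,2*np.pi,24,endpoint=False); return np.c_[x+r*np.cos(a),y+r*np.sin(a)]
def box(a,b): return np.array([[a,b],[-a,b],[-a,-b],[a,-b]])
def shape(n,g=0.):
    if n=='round': return [circ(0,0,.028+g)]
    if n=='square': return [box(.025+g,.025+g)]
    if n=='long': return [circ(.016,0,.02+g),circ(-.016,0,.02+g),box(.016,.02+g)]
    p=[circ(sx*.0165,sy*.0165,.015+g) for sx in(1,-1) for sy in(1,-1)]
    return p+[box(.0165,.0165+g*.5),box(.0165+g*.5,.0165)]
HUE={'round':[(0,6),(172,180)],'square':[(100,125)],'long':[(45,90)],'flower':[(21,34)]}
def grab(c):
    r=optics.camera(c); M=R.from_rotvec(r['orientation']).as_matrix()
    r['rv']=cv2.Rodrigues(M.T)[0]; r['tv']=-M.T@r['origin']; r['M']=M
    r['hsv']=cv2.cvtColor(r['pixels'],cv2.COLOR_RGB2HSV); return r
def proj(r,P): return cv2.projectPoints(np.asarray(P,float).reshape(-1,3),r['rv'],r['tv'],r['camera_matrix'],np.array(r['dist_coeffs']))[0].reshape(-1,2)
def ray(r,uv,z):
    p=cv2.undistortPoints(np.array([[uv]],float),r['camera_matrix'],np.array(r['dist_coeffs'])).ravel()
    d=r['M']@[p[0],p[1],1]; return r['origin']+d*(z-r['origin'][2])/d[2]
def cmask(r,n):
    h,s,v=[r['hsv'][...,i].astype(int) for i in range(3)]
    m=np.zeros(h.shape,bool)
    for a,b in HUE[n]: m|=(h>=a)&(h<=b)
    return m&(s>90)&(v>35)
def wmask(r):
    h,s,v=[r['hsv'][...,i].astype(int) for i in range(3)]; return (h>=7)&(h<=19)&(s>75)&(v>60)
def fill(im,r,P,val):
    q=cv2.convexHull(proj(r,P).astype(np.float32)); cv2.fillConvexPoly(im,np.round(q*16).astype(np.int32),val,cv2.LINE_AA,4)
def fit(r,n,kind,guess,base=0.,ths=None):
    """kind cutter|pad; guess x,y ; returns x,y,th,cost share"""
    c0=proj(r,[*guess,base+.02])[0]; s=r['camera_matrix'][0,0]/np.linalg.norm(r['origin']-[*guess,.0])
    w=int(.085*s)+6; x0,y0=max(0,int(c0[0])-w),max(0,int(c0[1])-w); x1,y1=int(c0[0])+w,int(c0[1])+w
    C=cmask(r,n)[y0:y1,x0:x1].astype(float); W=wmask(r)[y0:y1,x0:x1].astype(float)
    def cost(p):
        x,y,th=p[0]/1e3,p[1]/1e3,p[2]/30; c,s_=np.cos(th),np.sin(th); Rt=np.array([[c,s_],[-s_,c]])
        T=lambda q,z: np.c_[q@Rt+[x,y],np.full(len(q),z)]
        top=np.zeros(r['hsv'].shape[:2],np.uint8)
        if kind=='pad':
            for q in shape(n,.01): fill(top,r,T(q,.004),255)
            return np.abs(top[y0:y1,x0:x1]/255.-C).sum()
        for q in shape(n): fill(top,r,T(q,base+.024),255)
        bar=np.zeros_like(top); b=box(.02,.011)
        fill(bar,r,np.r_[T(b,base+.024),T(b,base+.072)],255)
        t=top/255.*(1-bar/255.)
        return (np.abs(t[y0:y1,x0:x1]-C)).sum()+.7*np.abs(bar[y0:y1,x0:x1]/255.-W).sum()
    best=None
    for th in (np.arange(0,np.pi,np.pi/6) if ths is None else ths):
        if n=='round' and kind=='pad' and th: continue
        g=np.r_[np.array(guess)*1e3,th*30]
        o=minimize(cost,g,method='Nelder-Mead',options=dict(initial_simplex=[g,g+[8,0,0],g+[0,8,0],g+[0,0,8]],xatol=.05,fatol=.1))
        if best is None or o.fun<best.fun: best=o
    x,y,t=best.x; return round(x/1e3,4),round(y/1e3,4),round(t/30%np.pi,3),round(best.fun/max(C.sum(),1),2)
E
python3 - <<'E'
from h import *
r=grab('top')
for n,c,p in [('round',(405,247),(328,196)),('square',(264,252),(256+138,183)),('long',(480,252),(256,192)),('flower',(338,248),(472,191))]:
    print(n,'cut',fit(r,n,'cutter',ray(r,c,.03)[:2]),'pad',fit(r,n,'pad',ray(r,p,.004)[:2]))
w=grab('wrist'); o=env.get_obs(); T=R.from_rotvec(o['tool_rot'])
print(T.inv().apply(w['origin']-o['position']), (T.inv()*R.from_matrix(w['M'])).as_rotvec(), w['camera_matrix'][0])
print(T.as_matrix())
E
```

```text
round cut (np.float64(0.4533), np.float64(-0.1069), np.float64(1.048), np.float64(0.54)) pad (np.float64(0.6003), np.float64(0.093), np.float64(0.309), np.float64(0.11))
square cut (np.float64(0.4528), np.float64(0.2754), np.float64(3.065), np.float64(1.34)) pad (np.float64(0.6331), np.float64(-0.0882), np.float64(1.406), np.float64(0.19))
long cut (np.float64(0.434), np.float64(-0.3029), np.float64(0.254), np.float64(0.92)) pad (np.float64(0.6207), np.float64(0.2973), np.float64(0.227), np.float64(0.33))
flower cut (np.float64(0.4597), np.float64(0.0743), np.float64(0.484), np.float64(0.36)) pad (np.float64(0.6017), np.float64(-0.3056), np.float64(0.256), np.float64(0.1))
[ 0.08158509  0.0004364  -0.14224726] [-0.25172611 -0.25356013  1.5560713 ] [278.86267799   0.         317.65650624]
[[-9.39112207e-01  3.43610626e-01  2.38764485e-05]
 [ 3.43610627e-01  9.39112206e-01  4.31186034e-05]
 [-7.60665391e-06  4.86974082e-05 -9.99999999e-01]]
```

```bash
cat >> h.py <<'E'
def go(x,y,z,psi):
    o=env.get_obs(); T=R.from_rotvec(o['tool_rot']).as_matrix()
    d=T.T@(np.array([x,y,z])-o['position'])*1e3; cur=np.arctan2(T[1,0],T[0,0])
    j1=np.arctan2(y,x)
    for k in(0,np.pi):
        p=(psi+k+np.pi)%(2*np.pi)-np.pi; j6=(j1+np.pi/2-p+np.pi)%(2*np.pi)-np.pi
        roll=(j1+np.pi/2-j6)-0; roll=o['qpos'][0]+np.pi/2-o['qpos'][5]-roll
        print('go',d.round(1),'roll',round(roll,3),'j6',round(j6,2),'t',round(o['t'],2),'rows',round(np.linalg.norm(d)/62.5,1),round(abs(roll)/.187,1))
E
python3 -c "
from h import *
go(.453,-.107,.2,1.05)"
```

```text
go [-462.2 -569.9   31.3] roll 1.741 j6 0.29 t 1.0 rows 11.8 9.3
go [-462.2 -569.9   31.3] roll -1.401 j6 -2.85 t 1.0 rows 11.8 7.5
```

Emit:
servo_tool --increments "-462 -570 31 1.741;-462 -570 31 1.741;-462 -570 31 1.741;-462 -570 31 1.741;-462 -570 31 1.741;-462 -570 31 1.741;-462 -570 31 1.741;-462 -570 31 1.741;-462 -570 31 1.741;-462 -570 31 1.741" --fingers 0.3 --force 40

```text
t: 2.25
position: [0.4181, -0.0058, 0.2054]
tool_rot: [2.72, 1.57, 0.003]
wrist_force: [0.3, 0.7, -0.1]
width: 0.0553
grip_force: 0.0
```

```bash
python3 -c "
from h import *
go(.453,-.107,.2,1.05)
r=grab('wrist'); cv2.imwrite('pics/w1.png',r['pixels'][...,::-1])
print(r['origin'],r['M'][:,2])
print(fit(r,'round','cutter',(.453,-.107)))
for u in (.453,-.107,.07),(.453,-.107,.024): print(proj(r,u))
"
```

```text
go [-70.2  80.9   5.5] roll -0.003 j6 0.29 t 2.25 rows 1.7 0.0
go [-70.2  80.9   5.5] roll -3.144 j6 -2.85 t 2.25 rows 1.7 16.8
[0.45858395 0.06523678 0.34778367] [-0.15749754 -0.27514149 -0.94841535]
(np.float64(0.4528), np.float64(-0.1051), np.float64(1.099), np.float64(0.76))
[[389.90923921 250.27893846]]
[[381.04232424 232.7581922 ]]
```

View pics/w1.png

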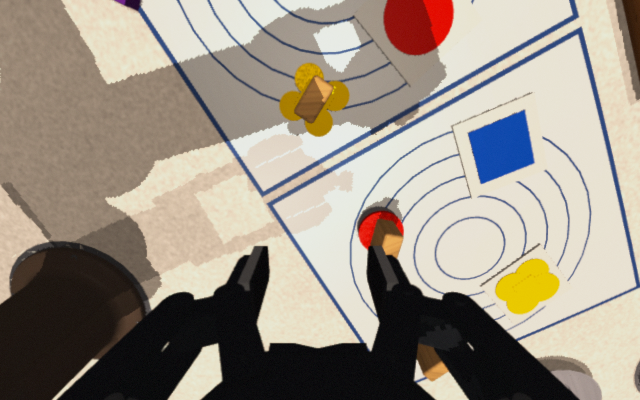

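The wrist view shows the red cutter at (381,232) partly behind a finger, the blue pad at (502,147), the yellow pad at (527,285) and the flower cutter at (314,100). I'll step sideways for a clear look at the red one.

Emit:
servo_tool --increments "-60 40 10 0;-115 81 20 0;-115 81 20 0;-115 81 20 0"

```text
t: 2.8
position: [0.4302, -0.1442, 0.1847]
tool_rot: [-2.72, -1.571, 0.0]
wrist_force: [-0.9, 0.2, 0.5]
width: 0.0557
grip_force: 0.0
```

```bash
python3 -c "
from h import *
r=grab('wrist')
print(fit(r,'round','cutter',(.453,-.107)), fit(r,'square','pad',(.633,-.088)), fit(r,'flower','pad',(.602,-.306)))
a=r['pixels'].copy(); a[wmask(r)]=(255,0,255); a[cmask(r,'round')]=(0,255,255)
cv2.imwrite('pics/w2.png',np.vstack([r['pixels'][60:340],a[60:340]])[...,::-1])
c=proj(r,(.453,-.107,.05))[0].astype(int); print(c)
for dy in range(-15,40,8): print([tuple(map(int,r['hsv'][c[1]+dy,c[0]+dx])) for dx in range(-24,32,8)])
"
```

```text
(np.float64(0.4529), np.float64(-0.1067), np.float64(0.86), np.float64(0.23)) (np.float64(0.6331), np.float64(-0.0886), np.float64(1.453), np.float64(0.07)) (np.float64(0.6021), np.float64(-0.3069), np.float64(0.237), np.float64(0.02))
[319 147]
[(174, 121, 160), (1, 230, 163), (12, 175, 96), (15, 166, 115), (16, 165, 119), (2, 225, 154), (3, 132, 137)]
[(2, 219, 207), (2, 238, 121), (14, 169, 113), (15, 168, 126), (16, 171, 118), (2, 228, 161), (2, 213, 215)]
[(2, 224, 203), (2, 230, 195), (15, 165, 85), (15, 167, 98), (15, 166, 117), (2, 216, 217), (2, 213, 215)]
[(6, 92, 202), (2, 234, 191), (15, 173, 81), (14, 165, 71), (15, 170, 105), (3, 194, 217), (4, 67, 212)]
[(17, 31, 207), (2, 194, 209), (14, 165, 74), (16, 167, 177), (15, 171, 148), (3, 188, 216), (53, 9, 216)]
[(16, 33, 209), (18, 34, 205), (16, 35, 202), (15, 98, 159), (16, 42, 193), (51, 8, 215), (49, 10, 214)]
[(17, 34, 208), (15, 34, 207), (17, 34, 205), (16, 34, 205), (16, 33, 201), (16, 33, 201), (16, 33, 200)]
```

View pics/w2.png

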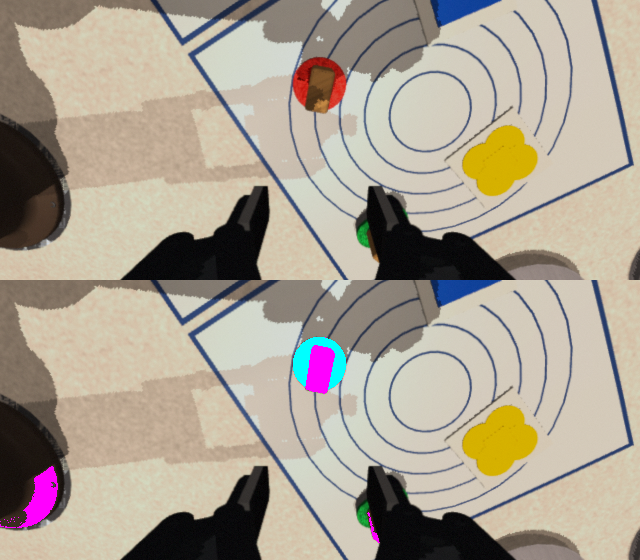

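```bash
python3 -c "
from h import *
go(.453,-.1067,.033,.86)"
```

```text
go [ 42.9   1.8 151.8] roll 0.189 j6 0.48 t 2.85 rows 2.5 1.0
go [ 42.9   1.8 151.8] roll -2.952 j6 -2.66 t 2.85 rows 2.5 15.8
```

Emit:
servo_tool --increments "43 2 30 0.189;43 2 75 0.189;43 2 115 0.189;43 2 140 0.189;43 2 152 0.189;43 2 152 0.189"

```text
t: 3.6
position: [0.4531, -0.1063, 0.0327]
tool_rot: [-2.853, -1.313, 0.001]
wrist_force: [0.6, -0.0, 0.1]
width: 0.0549
grip_force: 0.0
```

Emit:
servo_tool --increments "0 0 0 0;0 0 0 0;0 0 0 0;0 0 0 0;0 0 -20 0;0 0 -60 0" --fingers -1

```text
t: 4.35
position: [0.4511, -0.1069, 0.0918]
tool_rot: [-2.852, -1.309, 0.006]
wrist_force: [0.1, 0.2, -1.6]
width: 0.0217
grip_force: 39.6
```

```bash
python3 -c "
from h import *
r=grab('wrist'); cv2.imwrite('pics/w3.png',r['pixels'][...,::-1])
go(.6003,.093,.15,.86)"
```

```text
go [247.  -21.6 -52. ] roll 0.0 j6 0.86 t 4.4 rows 4.1 0.0
go [247.  -21.6 -52. ] roll -3.141 j6 -2.28 t 4.4 rows 4.1 16.8
```

View pics/w3.png

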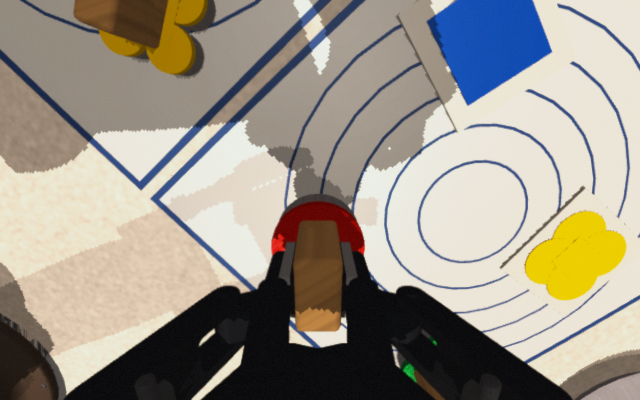

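The round cutter is held, with its bar between the pads at (319,270). I'll carry it to just short of its pad and look.

Emit:
servo_tool --increments "10 0 -40 0;50 -5 -55 0;110 -15 -55 0;165 -22 -55 0;165 -22 -55 0"

```text
t: 5.03
position: [0.5463, 0.0348, 0.1481]
tool_rot: [2.852, 1.317, 0.004]
wrist_force: [-0.6, -0.3, -0.3]
width: 0.022
grip_force: 39.9
```

```bash
python3 -c "
from h import *
r=grab('wrist')
p=fit(r,'round','pad',(.6003,.093)); print(p, fit(r,'long','pad',(.6207,.2973)),fit(r,'square','cutter',(.4528,.2754)),fit(r,'square','pad',(.633,-.0885)))
print(proj(r,[.6003,.093,.004]))
go(p[0],p[1],.0385,.86)"
```

```text
(np.float64(0.6001), np.float64(0.0924), np.float64(0.209), np.float64(0.02)) (np.float64(0.6207), np.float64(0.2973), np.float64(0.0), np.float64(0.0)) (np.float64(0.4513), np.float64(0.2754), np.float64(2.98), np.float64(0.58)) (np.float64(0.6325), np.float64(-0.0896), np.float64(1.45), np.float64(0.16))
[[321.18057415 110.0228392 ]]
go [ 81.2   3.8 109. ] roll 0.004 j6 0.86 t 5.08 rows 2.2 0.0
go [ 81.2   3.8 109. ] roll -3.138 j6 -2.28 t 5.08 rows 2.2 16.8
```

Emit:
servo_tool --increments "50 2 20 0;81 4 60 0;81 4 90 0;81 4 104 0;81 4 108 0;81 4 110 0;81 4 111 0;81 4 111 0"

```text
t: 6.08
position: [0.6013, 0.0906, 0.0383]
tool_rot: [2.854, 1.31, 0.004]
wrist_force: [-0.4, -0.3, 0.6]
width: 0.0216
grip_force: 40.1
```

```bash
python3 -c "
from h import *
for i in range(2): go(.6001,.0924,.0367,.86)"
```

```text
go [ 0.5 -2.1  1.6] roll 0.001 j6 0.86 t 6.08 rows 0.0 0.0
go [ 0.5 -2.1  1.6] roll -3.141 j6 -2.28 t 6.08 rows 0.0 16.8
go [ 0.5 -2.1  1.6] roll 0.001 j6 0.86 t 6.08 rows 0.0 0.0
go [ 0.5 -2.1  1.6] roll -3.141 j6 -2.28 t 6.08 rows 0.0 16.8
```

Emit:
servo_tool --increments "0 -2 0 0;0 -2 1 0;0 -2 1.5 0;0 -2 1.5 0"

```text
t: 6.58
position: [0.6002, 0.092, 0.0382]
tool_rot: [2.854, 1.311, 0.003]
wrist_force: [-1.8, -2.3, 11.5]
width: 0.0214
grip_force: 41.6
```

In contact with the pad, so I release and rise.

Emit:
servo_tool --increments "0 0 0 0;0 0 0 0;0 0 -3 0;0 0 -30 0;0 0 -85 0;0 0 -120 0" --fingers 0.3

```text
t: 7.32
position: [0.5996, 0.0923, 0.1577]
tool_rot: [2.854, 1.31, 0.004]
wrist_force: [1.3, -0.2, -0.1]
width: 0.0557
grip_force: 0.0
```

```bash
python3 -c "
from h import *
th=2.98+np.pi/1; th=-.16
# look pose short of square cutter
go(.453-.06*np.cos(th),.275-.06*np.sin(th),.16,th)"
```

```text
go [  11.7 -281.4   -2.7] roll 1.021 j6 2.36 t 7.33 rows 4.5 5.5
go [  11.7 -281.4   -2.7] roll -2.121 j6 -0.79 t 7.33 rows 4.5 11.3
```

Emit:
servo_tool --increments "12 -281 -3 1.02;12 -281 -3 1.02;12 -281 -3 1.02;12 -281 -3 1.02;12 -281 -3 1.02;12 -281 -3 1.02;12 -281 -3 1.02"

```text
t: 8.2
position: [0.3929, 0.2848, 0.1584]
tool_rot: [3.132, -0.245, -0.0]
wrist_force: [0.7, -0.3, 0.8]
width: 0.0551
grip_force: 0.0
```

```bash
python3 -c "
from h import *
r=grab('wrist')
c=fit(r,'square','cutter',(.4513,.2754)); print(c, fit(r,'round','cutter',(.6,.0924),base=.004,ths=(.8,.9)),fit(r,'long','pad',(.6207,.2973)))
a=r['pixels'].copy(); a[wmask(r)]=(255,0,255); a[cmask(r,'square')]=(0,255,255)
cv2.imwrite('pics/w4.png',np.vstack([r['pixels'][:280],a[:280]])[...,::-1])
go(c[0],c[1],.033,c[2])
"
```

```text
(np.float64(0.451), np.float64(0.2752), np.float64(3.118), np.float64(0.43)) (np.float64(0.6), np.float64(0.0924), np.float64(0.8), np.float64(1142.7)) (np.float64(0.6207), np.float64(0.2973), np.float64(0.0), np.float64(0.0))
go [5.840e+01 1.000e-01 1.254e+02] roll -3.275 j6 -1.0 t 8.25 rows 2.2 17.5
go [5.840e+01 1.000e-01 1.254e+02] roll -0.133 j6 2.14 t 8.25 rows 2.2 0.7
```

View pics/w4.png

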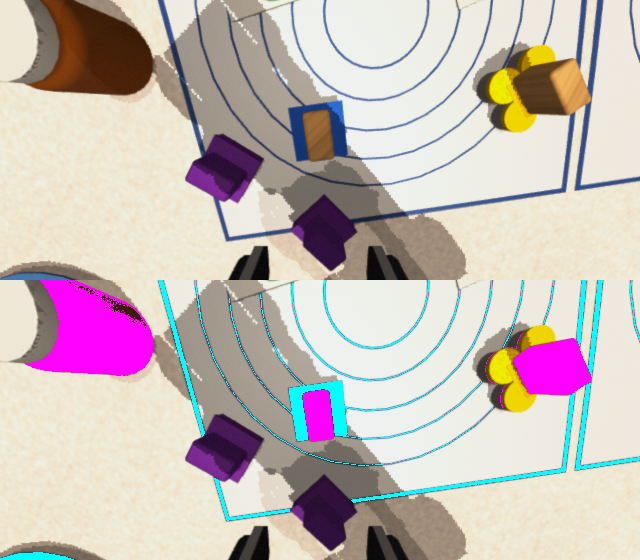

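Blue cutter at (318,132), clear of the purple look-alikes at (224,168) and (324,232). I go down on it.

Emit:
servo_tool --increments "50 0 10 -0.133;58 0 50 -0.133;58 0 90 -0.133;58 0 115 -0.133;58 0 125 -0.133;58 0 125 -0.133"

```text
t: 9.0
position: [0.4507, 0.2747, 0.033]
tool_rot: [3.141, -0.041, -0.001]
wrist_force: [-0.7, -0.7, 0.1]
width: 0.0559
grip_force: 0.0
```

Emit:
servo_tool --increments "0 0 0 0;0 0 0 0;0 0 0 0;0 0 0 0;0 0 -40 0;0 0 -90 0;0 0 -120 0" --fingers -1

```text
t: 9.88
position: [0.4513, 0.2756, 0.1555]
tool_rot: [-3.14, 0.041, -0.003]
wrist_force: [0.4, 0.4, -0.9]
width: 0.0218
grip_force: 43.4
```

```bash
python3 -c "
from h import *
th=1.452-np.pi/2-.0
go(.633-.07*np.cos(th),-.0888-.07*np.sin(th),.15,th)"
```

```text
go [121.5 353.1   5.3] roll 0.093 j6 1.55 t 9.88 rows 6.0 0.5
go [121.5 353.1   5.3] roll -3.049 j6 -1.59 t 9.88 rows 6.0 16.3
```

Emit:
servo_tool --increments "121 353 5 0.093;121 353 5 0.093;121 353 5 0.093;121 353 5 0.093;121 353 5 0.093;121 353 5 0.093;121 353 5 0.093;121 353 5 0.093"

```text
t: 10.88
position: [0.5614, -0.0806, 0.1476]
tool_rot: [-3.135, 0.189, 0.003]
wrist_force: [-0.4, 0.4, -1.9]
width: 0.0215
grip_force: 43.4
```

```bash
python3 -c "
from h import *
r=grab('wrist'); cv2.imwrite('pics/w5.png',r['pixels'][...,::-1])
p=fit(r,'square','pad',(.633,-.0888)); print(p)
th=p[2]-np.pi/2 if p[2]>.7 else p[2]
go(p[0],p[1],.038,th)"
```

```text
(np.float64(0.6325), np.float64(-0.0892), np.float64(1.466), np.float64(0.2))
go [ 72.    0.8 109.5] roll -0.014 j6 1.54 t 10.93 rows 2.1 0.1
go [ 72.    0.8 109.5] roll -3.155 j6 -1.61 t 10.93 rows 2.1 16.9
```

View pics/w5.png

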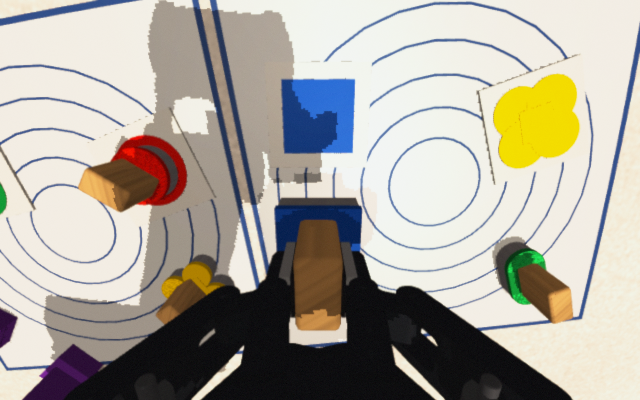

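The blue silhouette is at (319,116), aligned with the held cutter. Red sits on its silhouette at (152,172). I set the square down.

Emit:
servo_tool --increments "50 0 20 0;72 0 60 0;72 0 90 0;72 0 104 0;72 0 108 0;72 0 110 0;72 0 111 0;72 0 111 0"

```text
t: 11.92
position: [0.6349, -0.0896, 0.0388]
tool_rot: [3.136, -0.187, 0.004]
wrist_force: [0.2, 0.8, 1.0]
width: 0.0214
grip_force: 43.5
```

```bash
python3 -c "
from h import *
go(.6328,-.0889,.0367,1.455-np.pi/2)"
```

```text
go [-2.2 -0.5  2.1] roll -0.003 j6 1.55 t 11.93 rows 0.0 0.0
go [-2.2 -0.5  2.1] roll -3.145 j6 -1.59 t 11.93 rows 0.0 16.8
```

Emit:
servo_tool --increments "-2 0 0 0;-2 0 1 0;-2 0 1.5 0;-2 0 1.5 0"

```text
t: 12.42
position: [0.6334, -0.0897, 0.0387]
tool_rot: [3.136, -0.188, 0.004]
wrist_force: [-2.6, -0.8, 10.1]
width: 0.0214
grip_force: 45.0
```

Emit:
servo_tool --increments "0 0 0 0;0 0 0 0;0 0 -3 0;0 0 -30 0;0 0 -85 0;0 0 -125 0" --fingers 0.3

```text
t: 13.18
position: [0.6324, -0.0893, 0.1629]
tool_rot: [3.136, -0.187, 0.002]
wrist_force: [0.3, -0.1, 0.7]
width: 0.0552
grip_force: 0.0
```

```bash
python3 -c "
from h import *
th=.25
go(.434-.06*np.cos(th),-.303-.06*np.sin(th),.16,th)"
```

```text
go [-227.5  257.4    2.6] roll -0.369 j6 0.62 t 13.18 rows 5.5 2.0
go [-227.5  257.4    2.6] roll -3.511 j6 -2.52 t 13.18 rows 5.5 18.8
```

Emit:
servo_tool --increments "-227 257 3 -0.369;-227 257 3 -0.369;-227 257 3 -0.369;-227 257 3 -0.369;-227 257 3 -0.369;-227 257 3 -0.369;-227 257 3 -0.369"

```text
t: 14.05
position: [0.3744, -0.3185, 0.1578]
tool_rot: [-3.118, -0.385, 0.0]
wrist_force: [0.1, -0.1, -0.9]
width: 0.0553
grip_force: 0.0
```

```bash
python3 -c "
from h import *
r=grab('wrist')
c=fit(r,'long','cutter',(.434,-.303)); print(c, fit(r,'square','cutter',(.6328,-.0889),base=.004,ths=(-.1,0)))
a=r['pixels'].copy(); a[wmask(r)]=(255,0,255); a[cmask(r,'long')]=(0,255,255)
cv2.imwrite('pics/w6.png',np.vstack([r['pixels'][:280],a[:280]])[...,::-1])
go(c[0],c[1],.033,c[2])
"
```

```text
(np.float64(0.4327), np.float64(-0.3042), np.float64(0.259), np.float64(0.29)) (np.float64(0.6328), np.float64(-0.0889), np.float64(3.042), np.float64(1.0))
go [ 58.8   0.9 124.9] roll -0.011 j6 0.7 t 14.1 rows 2.2 0.1
go [ 58.8   0.9 124.9] roll -3.153 j6 -2.44 t 14.1 rows 2.2 16.9
```

View pics/w6.png

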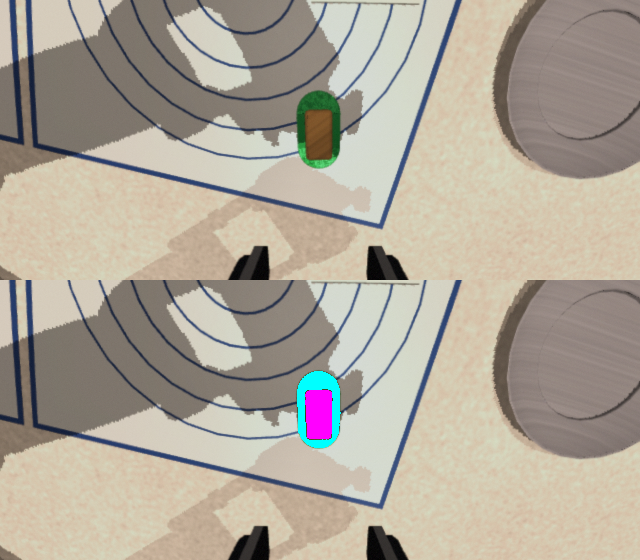

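The green cutter is at (318,130), aligned with the tool and clear all round.

Emit:
servo_tool --increments "50 1 10 -0.011;59 1 50 -0.011;59 1 90 -0.011;59 1 115 -0.011;59 1 125 -0.011;59 1 125 -0.011"

```text
t: 14.85
position: [0.4338, -0.303, 0.0325]
tool_rot: [-3.114, -0.41, 0.001]
wrist_force: [-0.3, 0.2, 0.6]
width: 0.0552
grip_force: 0.0
```

Emit:
servo_tool --increments "0 0 0 0;0 0 0 0;0 0 0 0;0 0 0 0;0 0 -40 0;0 0 -90 0;0 0 -130 0" --fingers -1

```text
t: 15.72
position: [0.4332, -0.3039, 0.1644]
tool_rot: [3.114, 0.408, 0.0]
wrist_force: [0.8, -0.7, -0.7]
width: 0.0215
grip_force: 43.2
```

```bash
python3 -c "
from h import *
th=.2
go(.6207-.08*np.cos(th),.2973-.08*np.sin(th),.16,th)"
```

```text
go [ 256.2 -537.4    4.1] roll 0.06 j6 1.85 t 15.72 rows 9.5 0.3
go [ 256.2 -537.4    4.1] roll -3.081 j6 -1.29 t 15.72 rows 9.5 16.5
```

Emit:
servo_tool --increments "256 -537 4 0.06;256 -537 4 0.06;256 -537 4 0.06;256 -537 4 0.06;256 -537 4 0.06;256 -537 4 0.06;256 -537 4 0.06;256 -537 4 0.06;256 -537 4 0.06;256 -537 4 0.06"

```text
t: 16.98
position: [0.542, 0.284, 0.1585]
tool_rot: [-3.125, -0.319, -0.0]
wrist_force: [0.0, 0.3, -0.9]
width: 0.0215
grip_force: 43.2
```

Emit:
servo_tool --increments "0 0 0 0;0 0 0 0"

```text
t: 17.23
position: [0.5415, 0.2802, 0.1582]
tool_rot: [3.125, 0.315, -0.003]
wrist_force: [0.8, -0.5, -1.1]
width: 0.0219
grip_force: 43.2
```

```bash
python3 -c "
from h import *
r=grab('wrist'); cv2.imwrite('pics/w7.png',r['pixels'][...,::-1])
p=fit(r,'long','pad',(.6207,.2973),ths=(0,.2,.4)); print(p,proj(r,[.6207,.2973,.004]),go(.6207,.2973,.038,.2))
go(p[0],p[1],.038,p[2])"
```

```text
go [ 81.3  -1.5 120.1] roll -0.0 j6 1.82 t 17.27 rows 2.3 0.0
go [ 81.3  -1.5 120.1] roll -3.142 j6 -1.32 t 17.27 rows 2.3 16.8
(np.float64(0.617), np.float64(0.296), np.float64(0.125), np.float64(0.05)) [[316.85124397 107.35336338]] None
go [ 77.4  -1.  120.1] roll 0.075 j6 1.89 t 17.27 rows 2.3 0.4
go [ 77.4  -1.  120.1] roll -3.067 j6 -1.25 t 17.27 rows 2.3 16.4
```

View pics/w7.png

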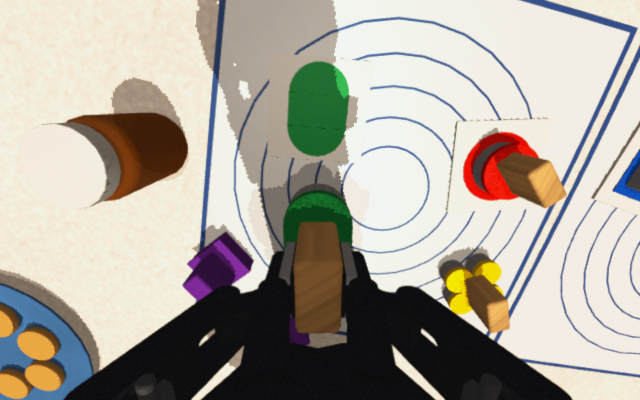

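The green silhouette is at (319,108), just ahead of the held cutter. The jar at (110,155) is well clear. I set the cutter down.

Emit:
servo_tool --increments "50 0 20 0.075;77 -1 60 0.075;77 -1 95 0.075;77 -1 114 0.075;77 -1 118 0.075;77 -1 120 0.075;77 -1 121 0.075;77 -1 121 0.075"

```text
t: 18.27
position: [0.6183, 0.2979, 0.0393]
tool_rot: [-3.135, -0.198, -0.003]
wrist_force: [-0.4, -0.1, -1.2]
width: 0.0214
grip_force: 43.3
```

```bash
python3 -c "
from h import *
go(.617,.296,.0367,.125)"
```

```text
go [-1.5  1.7  2.6] roll 0.001 j6 1.89 t 18.27 rows 0.1 0.0
go [-1.5  1.7  2.6] roll -3.141 j6 -1.25 t 18.27 rows 0.1 16.8
```

Emit:
servo_tool --increments "-1 1.5 1 0;-1 1.5 1.5 0;-1 1.5 2 0;-1 1.5 2 0"

```text
t: 18.77
position: [0.6178, 0.2967, 0.0383]
tool_rot: [-3.134, -0.198, -0.004]
wrist_force: [-2.3, 0.4, 7.6]
width: 0.0215
grip_force: 44.6
```

Emit:
servo_tool --increments "0 0 0 0;0 0 0 0;0 0 -3 0;0 0 -30 0;0 0 -85 0;0 0 -125 0" --fingers 0.3

```text
t: 19.52
position: [0.6173, 0.2959, 0.163]
tool_rot: [-3.135, -0.197, -0.003]
wrist_force: [0.3, 0.6, 0.4]
width: 0.0558
grip_force: 0.0
```

```bash
python3 -c "
from h import *
th=.5
go(.46-.06*np.cos(th),.0743-.06*np.sin(th),.16,th)"
```

```text
go [-239.7  222.1    2.5] roll -0.374 j6 1.18 t 19.52 rows 5.2 2.0
go [-239.7  222.1    2.5] roll -3.516 j6 -1.96 t 19.52 rows 5.2 18.8
```

Emit:
servo_tool --increments "-240 222 3 -0.374;-240 222 3 -0.374;-240 222 3 -0.374;-240 222 3 -0.374;-240 222 3 -0.374;-240 222 3 -0.374;-240 222 3 -0.374"

```text
t: 20.4
position: [0.4067, 0.0451, 0.1583]
tool_rot: [3.045, 0.774, 0.003]
wrist_force: [0.3, 1.0, 1.3]
width: 0.0558
grip_force: 0.0
```

```bash
python3 -c "
from h import *
r=grab('wrist')
c=fit(r,'flower','cutter',(.46,.0743)); print(c)
a=r['pixels'].copy(); a[wmask(r)]=(255,0,255); a[cmask(r,'flower')]=(0,255,255)
cv2.imwrite('pics/w8.png',np.vstack([r['pixels'][:280],a[:280]])[...,::-1])
go(c[0],c[1],.033,c[2])
"
```

```text
(np.float64(0.4589), np.float64(0.0733), np.float64(0.484), np.float64(0.17))
go [5.780e+01 1.000e-01 1.257e+02] roll 0.015 j6 1.25 t 20.45 rows 2.2 0.1
go [5.780e+01 1.000e-01 1.257e+02] roll -3.126 j6 -1.9 t 20.45 rows 2.2 16.7
```

View pics/w8.png

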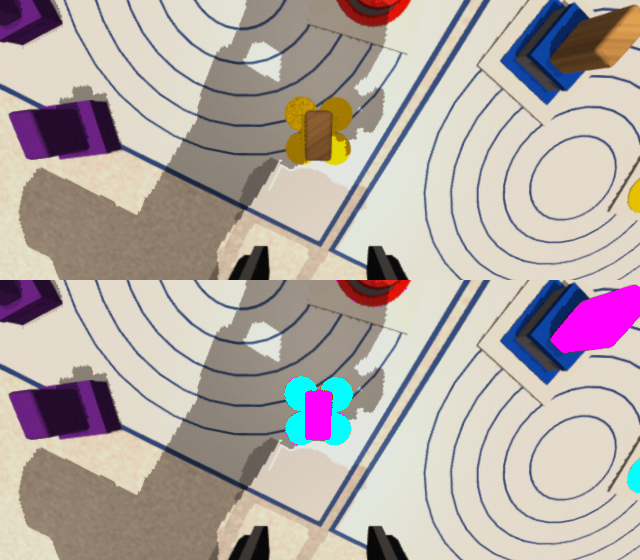

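The flower is at (318,131), aligned with the tool. I grasp it.

Emit:
servo_tool --increments "50 0 10 0.015;58 0 50 0.015;58 0 90 0.015;58 0 115 0.015;58 0 125 0.015;58 0 125 0.015"

```text
t: 21.2
position: [0.4579, 0.074, 0.0325]
tool_rot: [-3.049, -0.756, 0.001]
wrist_force: [-0.3, 1.2, 0.4]
width: 0.0555
grip_force: 0.0
```

Emit:
servo_tool --increments "0 0 0 0;0 0 0 0;0 0 0 0;0 0 0 0;0 0 -40 0;0 0 -90 0;0 0 -130 0" --fingers -1

```text
t: 22.08
position: [0.4569, 0.073, 0.1642]
tool_rot: [3.05, 0.754, -0.0]
wrist_force: [1.2, -0.4, -1.6]
width: 0.0214
grip_force: 42.8
```

```bash
python3 -c "
from h import *
th=.237
go(.602-.08*np.cos(th),-.3067-.08*np.sin(th),.16,th)"
```

```text
go [-126.1  384.     4.3] roll 0.248 j6 0.78 t 22.07 rows 6.5 1.3
go [-126.1  384.     4.3] roll -2.894 j6 -2.36 t 22.07 rows 6.5 15.5
```

Emit:
servo_tool --increments "-126 384 4 0.248;-126 384 4 0.248;-126 384 4 0.248;-126 384 4 0.248;-126 384 4 0.248;-126 384 4 0.248;-126 384 4 0.248;-126 384 4 0.248;-126 384 4 0.248"

```text
t: 23.2
position: [0.5238, -0.3241, 0.1579]
tool_rot: [-3.117, -0.371, 0.003]
wrist_force: [0.3, -0.2, -0.9]
width: 0.0217
grip_force: 43.0
```

```bash
python3 -c "
from h import *
r=grab('wrist')
p=fit(r,'flower','pad',(.602,-.3067),ths=(.1,.24,.4)); print(p)
go(p[0],p[1],.0385,p[2])"
```

```text
(np.float64(0.6019), np.float64(-0.3069), np.float64(0.242), np.float64(0.03))
go [ 79.9   2.2 119.5] roll -0.004 j6 0.86 t 23.25 rows 2.3 0.0
go [ 79.9   2.2 119.5] roll -3.146 j6 -2.28 t 23.25 rows 2.3 16.8
```

Emit:
servo_tool --increments "50 1 20 0;80 1.5 60 0;80 1.5 95 0;80 1.5 113 0;80 1.5 117 0;80 1.5 119 0;80 1.5 120 0;80 1.5 120 0"

```text
t: 24.25
position: [0.6036, -0.3086, 0.0403]
tool_rot: [3.118, 0.37, 0.003]
wrist_force: [0.2, 0.8, -1.0]
width: 0.0215
grip_force: 42.9
```

```bash
python3 -c "
from h import *
go(.6019,-.3069,.0367,.242)"
```

```text
go [-1.2 -2.1  3.6] roll -0.006 j6 0.86 t 24.25 rows 0.1 0.0
go [-1.2 -2.1  3.6] roll -3.147 j6 -2.28 t 24.25 rows 0.1 16.8
```

Emit:
servo_tool --increments "-1 -2 1 0;-1 -2 2 0;-1 -2 2.5 0;-1 -2 3 0;-1 -2 3 0"

```text
t: 24.88
position: [0.6016, -0.3064, 0.0381]
tool_rot: [-3.12, -0.371, 0.0]
wrist_force: [-3.6, 1.8, 8.7]
width: 0.0219
grip_force: 44.3
```

Emit:
servo_tool --increments "0 0 0 0;0 0 0 0;0 0 -3 0;0 0 -30 0;0 0 -85 0;0 0 -140 0;0 0 -170 0" --fingers 0.3

```text
t: 25.75
position: [0.6031, -0.3072, 0.2102]
tool_rot: [3.116, 0.371, 0.007]
wrist_force: [-0.4, 0.2, -0.4]
width: 0.0551
grip_force: 0.0
```

```bash
python3 -c "
from h import *
go(.37,0,.25,0)"
```

```text
go [-154.4 -353.1  -41.9] roll 0.237 j6 1.57 t 25.75 rows 6.2 1.3
go [-154.4 -353.1  -41.9] roll -2.905 j6 -1.57 t 25.75 rows 6.2 15.5
```

Emit:
servo_tool --increments "-154 -353 -42 0.237;-154 -353 -42 0.237;-154 -353 -42 0.237;-154 -353 -42 0.237;-154 -353 -42 0.237;-154 -353 -42 0.237;-154 -353 -42 0.237;-154 -353 -42 0.237;-154 -353 -42 0.237"

```text
t: 26.88
position: [0.37, -0.0, 0.2481]
tool_rot: [3.141, -0.001, 0.001]
wrist_force: [0.1, -0.6, -0.7]
width: 0.0558
grip_force: 0.0
```

```bash
python3 -c "
from h import *
r=grab('wrist'); t=grab('top')
cv2.imwrite('pics/w9.png',np.vstack([r['pixels'][:300],cv2.resize(t['pixels'][140:300,190:510],(640,300),interpolation=cv2.INTER_CUBIC)])[...,::-1])
"
```

```text
(no output)
```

View pics/w9.png

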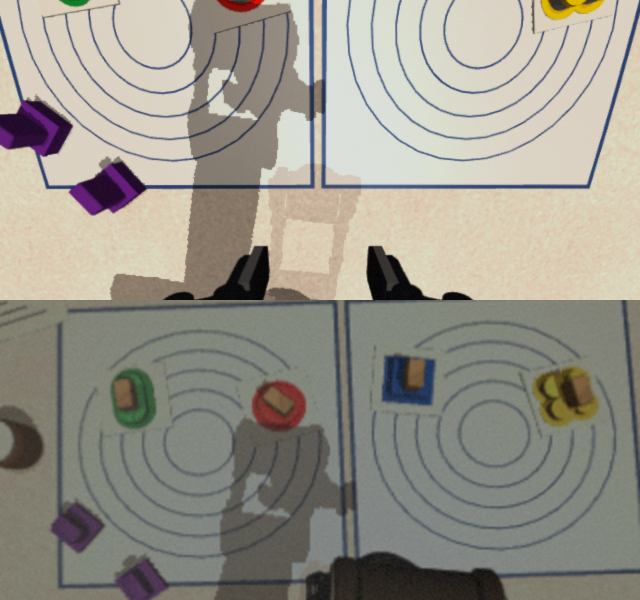

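```bash
python3 -c "
from h import *
t=grab('top'); t['pixels']; h,s,v=[t['hsv'][...,i].astype(int) for i in range(3)]
W=(h>=5)&(h<=19)&(s>70)&(v>50)
for n,x,y,th in [('round',.6001,.0924,.86),('square',.6328,-.0889,-.116),('long',.617,.296,.125),('flower',.6019,-.3069,.242)]:
    c,q=np.cos(th),np.sin(th); b=box(.02,.011)@np.array([[c,q],[-q,c]])+[x,y]
    m=np.zeros(h.shape,np.uint8); fill(m,t,np.r_[np.c_[b,[.028]*4],np.c_[b,[.076]*4]],255)
    d=cv2.dilate(m,np.ones((7,7)))>0; f=lambda a:np.argwhere(a).mean(0)
    print(n,(f(W&d)-f(m>127)).round(2),(W&d).sum(),(m>127).sum())
"
```

```text
round [-0.65 -0.45] 178 194
square [-0.5   0.29] 137 223
long [-0.14 -0.91] 129 228
flower [-0.7   1.05] 126 270
```

All bars are within about 1 px (about 2.5 mm) of the pad centres, and the rolling pin and jar were not touched. I hand in the job.

```bash
python3 -c "
from bench import close_job
print(close_job())"
```

```text
the job is handed in; nothing more can be done
None
```

All four cutters (round, square, long, flower) were set down on their matching pads, turned to match and centred to within about 2.5 mm in the last top view, and the job was handed in at about 27 s; its verdict was not shown.

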